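# Stack the spacer and hold a post base over its threaded holes

### The arm

A 6-joint arm with a two-finger parallel gripper is mounted at the origin on the work surface. World frame = base frame: x ahead of the robot, y to its left, z up, the work surface at z = 0. Lengths are in mm, angles in rad, forces in N, time in s.
With the tool pointing down it reaches from about 350 to 775 mm from the base axis. Payload 7.3 kg.
Tool frame: the origin (TCP) lies at the very end of the fingers, on their centre line; the grasp point (between the pads) lies 19 mm behind it; x points along the fingers, y is the direction in which the jaws open and shut, and the axes are right-handed (so a half turn about x gives the same grasp; the last joint's range is limited). The gripper opens to 92 mm and grips with 3 to 60 N. Pads are 19 mm wide; open, the fingers measure 130 mm over their backs; the gripper's body (75 mm by 190 mm) begins 47 mm behind the grasp point.
Start: joints at [-1.479, 0.342, 1.524, -0, 1.275, -0.146], TCP at [123.693, -510.243, 198.441] pointing down, gripper open.
Joint ranges: [-2.53, 2.53], [-0.77, 2.02], [0.04, 2.7], [-1, 4.14], [0.28, 2.66], [-3.11, 3.11]. Speed limits (rad/s): [2.57, 2.57, 3.14, 3.14, 3.14, 3.14].

### API

Orientations are given as [roll, pitch, yaw] about the fixed x, y, z axes, in that order (R = Rz(yaw) Ry(pitch) Rx(roll)).
In Python, from plant import bot gives the robot as it stands.
- The arm moves only by the tool step_arm, never from a script. Its argument "targets" is a list that holds one entry, the list of rows, each a list of 4 numbers: the shift along the tool's x, y, z in m, then the turn about the tool's x in degrees. A call has exactly 5 rows; each row is the pose to reach, as a shift and turn from the pose measured when the call began, along the tool's axes at that moment; what a row does not reach only later rows make up. A row lasts 1/12 s, in which the tool goes at most 41.7 mm and 7.16 degrees, less where a joint would pass 70% of its speed; a pose out of reach is approached as far as the arm can. A call with a gripper value outside its range is refused whole. "jaw" is the closure, from 0 (fully open) to 1 (shut), set as the call begins (left out, the last holds). The fingers move at their own pace and stop on an object; the grip force is fixed at half the most. Time passes only in rows, so rows that repeat a pose let the fingers close, or fill a call up. It gives the time, the measured TCP pose, the force and the opening at its end, in the units of the state.
- bot.get_obs(): the state, without advancing time (a new reading comes with each control period).
- bot.capture(name): name is "side" or "top" or "wrist"; returns a dict with "color" (400x640x3 uint8, red, green, blue), "depth" (400x640 float32, mm along the optical axis (not along the pixel's ray), 0 where there is no reading), "fov_y" (degrees; the focal length in pixels is half the picture's height over the tangent of half this angle, whatever the lens; pixels are square), "cx", "cy" (the principal point, pixels), "rvec" (rotation vector, rad) and "tvec" (3), from world to camera coordinates, as OpenCV has them. Camera axes: x right, y down, z forward; pixel columns grow to the right and rows downward; lengths in mm; the calibration is good to about 2 mm. A picture is of the moment at which its call begins.
- bot.close_job(): hands the job in, once; it reports no verdict.
The state is a dict: "time": time; "joint_positions": joint angles; "dq": joint speeds; "tau": joint torques, N m; "tool_pos": TCP position; "tcp_rot": TCP orientation; "contact_force": force on the tool from outside, world axes, zero at the start; "moment": the same for the moment, N m; "grip_width": finger opening in mm.
Only numpy, scipy, OpenCV 4.12 (cv2) and the standard library are available. Lean on these libraries where they do the work, as an engineer would, in place of code of your own. Each camera call takes 0.05 s, during which the arm holds its last target. There are 200 camera calls.

### The job

Lay the flat two-hole spacer plate squarely on the raised pad of the anchor base, its holes over the two threaded ones, and let go of it without dropping it. Then pick up the post base by its upright channel stub and hold it level about two centimetres above the spacer, its two holes lined up with the threaded holes so that bolts could be started straight down through it. Finish while still holding it there in the air, steady and clear of the spacer, and leave all other things where they lie.

Things in the scene. Friction and masses are not known exactly. Their poses are not given: they have to be found in the camera images.
- base: anchor base, grey painted steel, fixed to the table: foot plate 140 (x) x 90 (y) x 10 mm with four flush screw heads, and on its middle a raised pad 100 (x) x 56 (y) mm, 30 mm high, whose flat top is 40 mm above the table. Origin: centre of the underside, on the table; z up
- base_hole0 (a point): centre of the mouth of one threaded hole (10 mm wide, 25 mm deep) in the top of the pad, 34 mm from the base's centre towards its -x, 40 mm above the table
- base_hole1 (a point): the other threaded hole, 34 mm from the base's centre towards its +x
- spacer: loose flat steel plate 100 (x) x 56 (y) x 12 mm, about 0.4 kg, with two plain 18 mm through holes near its ends and no stub; lies flat on the table, to be pinched across its 56 mm width. Origin: centre of the underside; z up. Either end may go to either end of the pad
- spacer_hole0 (a point): centre of the spacer's hole at its -x end, at the top face, 34 mm from its centre
- spacer_hole1 (a point): centre of the spacer's hole at its +x end, at the top face, 34 mm from its centre
- post_base: loose steel post base (the cover plate), about 0.45 kg: plate 100 (x) x 56 (y) x 8 mm with two plain 18 mm through holes near its ends, and upright on its middle a stub of square strut channel, 41 x 41 mm outside, 3 mm walls, rising from 8 to 68 mm above the underside, with a slot down its +x side; grip it across the two closed side walls (41 mm, along y). Origin: centre of the plate's underside; z up. Either end may go to either threaded hole
- post_base_hole0 (a point): centre of the post base's hole at its -x end, at the plate's top face, 34 mm from its centre
- post_base_hole1 (a point): centre of the post base's hole at its +x end, at the plate's top face, 34 mm from its centre
- washer_plate: bystander: loose square steel plate 70 x 70 x 10 mm with a single 22 mm hole in its middle. Origin: centre of the underside
- clamp_a: bystander: loose C-shaped cast beam clamp about 52 x 75 x 22 mm lying flat, nearest the robot. Origin: underside, middle of the C
- clamp_b: bystander: a second beam clamp of the same kind, on the right (-y) far part of the table
- bolt_a: bystander: hex bolt standing on its head, 18 mm across flats, 38 mm tall, on the left near the robot. Origin: centre of the underside
- bolt_b: bystander: the same kind of bolt, on the right near the robot
- coupling: bystander: dark pipe coupling (ring) 52 mm outside, 45 mm tall, standing beyond the base on the left. Origin: centre of the underside
- wrench: bystander: steel wrench about 180 mm long lying across the table beyond the base

How it is judged (in metres and radians):
On the way:
1. the spacer lies flat and let go on the pad of the base, its holes over the threaded holes (((horizontal distance between spacer_hole0 and base_hole0 below 0.004 m and horizontal distance between spacer_hole1 and base_hole1 below 0.004 m) or (horizontal distance between spacer_hole0 and base_hole1 below 0.004 m and horizontal distance between spacer_hole1 and base_hole0 below 0.004 m)) and z of spacer in the frame of base between 0.0375 and 0.0425 m and angle between spacer's own z axis and vertical below 0.05 rad and contact force between the fingers and spacer below 0.2 N and linear speed of spacer below 0.02 m/s), for 0.3 s.
At the end, for the whole second after the job is handed in: Spacer flat on the pad, not touched by the fingers; post base held by the fingers, level within 0.08 rad, still, 8 to 35 mm above the spacer, touching neither spacer nor base; every hole of both within 4 mm sideways of a threaded hole (all of step 1 and ((horizontal distance between post_base_hole0 and base_hole0 below 0.004 m and horizontal distance between post_base_hole1 and base_hole1 below 0.004 m) or (horizontal distance between post_base_hole0 and base_hole1 below 0.004 m and horizontal distance between post_base_hole1 and base_hole0 below 0.004 m)) and z of post_base in the frame of base between 0.06 and 0.087 m and angle between post_base's own z axis and vertical below 0.08 rad and contact force between post_base and spacer below 0.1 N and contact force between post_base and base below 0.1 N and contact force between the fingers and post_base above 1 N and linear speed of post_base below 0.02 m/s and angular speed of post_base below 0.15 rad/s); the arm keeps its last pose, push and grip.
It fails at once if another thing on the table is moved by more than 20 mm (distance of any of washer_plate, clamp_a, clamp_b, bolt_a, bolt_b, coupling, wrench from where it was at the start of the episode above 0.02 m).
It fails at once if the spacer or the post base is dropped (falls freely by more than about 10 mm) ((contact force between the fingers and spacer below 0.1 N and linear speed of spacer above 0.45 m/s) or (contact force between the fingers and post_base below 0.1 N and linear speed of post_base above 0.45 m/s)).
It also fails if it takes over 69 s, if anything falls off the work surface, if the arm or the gripper's body presses on something with over 40 N, if the wrist force passes 120 N, or if a joint passes its speed limit or range.

## Working session

There is one attempt and no reset: what is moved stays moved. The work goes in short steps, Python scripts to look and compute and a tool call to move; the robot and the scene stay as the last step left them, time stands still between calls to the robot, and variables do not carry over. Pictures are saved under pics/ and viewed, about 8 in all and at most 12, crops included, and the job is handed in when it is done.

Besides the shell and the picture viewer there is one more tool, called after "Emit:" as name(argument=value, ...) on one line, values as JSON. step_arm: Moves the arm, as the interface text tells. Its arguments: {"type":"object","properties":{"targets":{"type":"array","items":{"type":"array","items":{"type":"array","items":{"type":"number"}}}},"jaw":{"type":"number"}},"required":["targets"]}

```bash
mkdir -p pics
cat > h.py <<'E'
from plant import bot
import numpy as np, cv2
def cam(n):
    c=bot.capture(n); c['f']=200/np.tan(np.radians(c['fov_y'])/2)
    c['R']=cv2.Rodrigues(np.array(c['rvec'],float))[0]; c['t']=np.array(c['tvec'],float).ravel(); return c
def ray(c,uv,z):
    uv=np.atleast_2d(uv).astype(float)
    d=np.c_[(uv[:,0]-c['cx'])/c['f'],(uv[:,1]-c['cy'])/c['f'],np.ones(len(uv))]@c['R']
    o=-c['R'].T@c['t']; return o+d*((z-o[2])/d[:,2])[:,None]
def proj(c,P):
    q=np.atleast_2d(P)@c['R'].T+c['t']; return np.c_[q[:,0]/q[:,2]*c['f']+c['cx'],q[:,1]/q[:,2]*c['f']+c['cy']]
def cloud(c):
    v,u=np.mgrid[:400,:640]; z=c['depth'].astype(float)
    q=np.dstack([(u-c['cx'])/c['f']*z,(v-c['cy'])/c['f']*z,z]); return (q-c['t'])@c['R']
def save(n,im): cv2.imwrite('pics/%s.png'%n,cv2.cvtColor(im,cv2.COLOR_RGB2BGR))
E
python3 - <<'E'
from h import *
o=bot.get_obs(); print(o)
for n in ('top','side'):
    c=cam(n); save(n+'0',c['color']); print(n,c['f'],c['cx'],c['cy'],-c['R'].T@c['t'],c['R'][2])
E
```

```text
{'time': 0.0, 'joint_positions': array([-1.47900961e+00,  3.42699124e-01,  1.52505646e+00, -2.89872964e-05,
        1.27535583e+00, -1.46009014e-01]), 'dq': array([ 0.0002728 ,  0.00015438, -0.00146535,  0.00029303, -0.00097545,
       -0.00179446]), 'tau': array([ 2.74768363e-04, -4.31243134e+01, -2.44217330e+01,  7.18441908e-02,
        5.60308888e-02, -1.06371911e-04]), 'tool_pos': array([ 123.63480448, -509.76489805,  197.74346357]), 'tcp_rot': array([-1.69855666,  1.56927731,  1.68084018]), 'contact_force': array([0.21670211, 0.57118702, 0.73480667]), 'moment': array([ 0.03167563, -0.00432816,  0.05136911]), 'grip_width': 91.62472524460703}
top 438.9414394575236 318.34674585596474 201.3732671821565 [ 456.14331756   -8.42803805 1127.587848  ] [ 0.10686614  0.01820872 -0.99410667]
side 377.92887280482626 326.8328075604361 199.19720211621822 [244.30934804 631.50411662 544.00765428] [ 0.38516094 -0.74315949 -0.54714259]
```

View pics/top0.png

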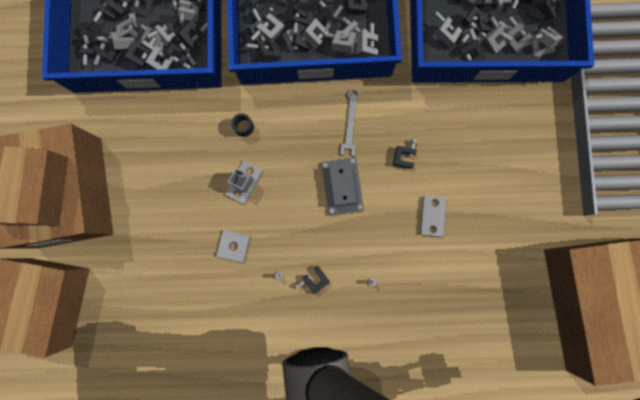

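View pics/side0.png

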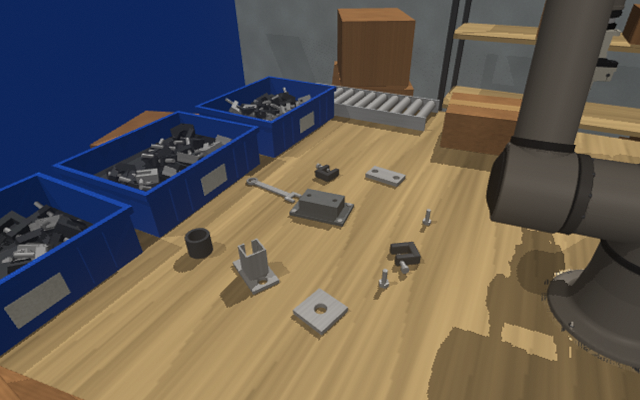

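The top view shows the base at about (342,187), the spacer at (433,216), the post base at (241,181) and the washer plate at (233,246). The side view agrees. Next I'll measure the three.

```bash
cat >> h.py <<'E'
def rectz(P):
    r=cv2.minAreaRect(P[:,:2].astype(np.float32)); b=cv2.boxPoints(r)
    e=[b[1]-b[0],b[2]-b[1]]; e=max(e,key=np.linalg.norm); a=np.degrees(np.arctan2(e[1],e[0]))
    return np.round(r[0],1),np.round(r[1],1),round((a+90)%180-90,1)
def holes(c,cen,z,rad=60,thr=None,amin=8,amax=4000):
    "dark blobs near world point cen at plane z"
    g=cv2.cvtColor(c['color'],cv2.COLOR_RGB2GRAY); v,u=np.mgrid[:400,:640]
    P=ray(c,np.c_[u.ravel(),v.ravel()],z)
    m=(np.hypot(P[:,0]-cen[0],P[:,1]-cen[1])<rad).reshape(400,640)
    n,l,s,ce=cv2.connectedComponentsWithStats(((g<thr)&m).astype(np.uint8))
    return [(s[i,4],ce[i].round(1),s[i,2:4],ray(c,ce[i],z)[0].round(1)) for i in range(1,n) if amin<s[i,4]<amax]
def tool():
    o=bot.get_obs(); from scipy.spatial.transform import Rotation as R
    M=R.from_euler('xyz',o['tcp_rot']).as_matrix(); return o,M
E
python3 - <<'E'
from h import *
o,M=tool(); print(M.round(3))
c=cam('top'); W=cloud(c)
for nm,uv,z0,z1 in (('spacer',(433,216),8,25),('base',(342,187),34,55),('post',(241,181),4,20),('postall',(241,181),55,90)):
    v,u=np.mgrid[:400,:640]; m=(np.hypot(u-uv[0],v-uv[1])<32)&(W[...,2]>z0)&(W[...,2]<z1)&(c['depth']>0)
    n,l,s,ce=cv2.connectedComponentsWithStats(m.astype(np.uint8)); 
    if n<2: print(nm,'none');continue
    i=1+s[1:,4].argmax(); P=W[l==i]; print(nm,s[i,4],np.median(P[:,2]).round(1),rectz(P),P[:,:2].mean(0).round(1))
g=cv2.cvtColor(c['color'],cv2.COLOR_RGB2GRAY)
for nm,uv,z in (('spacer',(433,216),12),('base',(342,187),40)):
    w=ray(c,uv,z)[0]
    print(nm,w.round(),*holes(c,w,z,45,90 if nm=='spacer' else 45,3,60),sep='\n ')
save('crop1',np.hstack([cv2.resize(c['color'][b:b+60,a:a+60],(400,400),interpolation=cv2.INTER_CUBIC) for a,b in ((403,186),(211,151))]))
k=cam('wrist'); print('wrist',(-k['R'].T@k['t']).round(1),k['R'].round(3),k['f'],M.T@((-k['R'].T@k['t'])-o['tool_pos']))
E
```

```text
[[-0.     0.236 -0.972]
 [ 0.001 -0.972 -0.236]
 [-1.    -0.001 -0.   ]]
spacer 687 10.8 (array([ 531.2, -278.8]), array([ 57. , 100.1]), np.float32(-7.5)) [ 531.  -278.4]
base 862 39.0 (array([615.1, -50.2]), array([100.9,  56.2]), np.float32(6.5)) [614.8 -50.1]
post 569 7.6 (array([633.2, 203.7]), array([ 61.6, 103.7]), np.float32(-25.5)) [632.1 203.7]
postall 115 66.5 (array([632.4, 204.8]), array([42.5, 40.6]), np.float32(61.0)) [631.1 204.5]
spacer
 [ 530. -277.   12.]
 (np.int32(15), array([435.6, 201.6]), array([5, 5], dtype=int32), array([ 566.7, -286. ,   12. ]))
 (np.int32(8), array([421.4, 205.8]), array([3, 4], dtype=int32), array([ 557.1, -249.4,   12. ]))
 (np.int32(23), array([433.1, 228.5]), array([5, 6], dtype=int32), array([ 498.6, -276. ,   12. ]))
base
 [607. -49.  40.]
 (np.int32(5), array([340.6, 170.8]), array([2, 3], dtype=int32), array([648.5, -46.4,  40. ]))
 (np.int32(8), array([344.5, 197. ]), array([4, 3], dtype=int32), array([582.1, -54. ,  40. ]))
wrist [ 190.3 -494.   383.7] [[ 0.235 -0.972 -0.001]
 [-0.938 -0.227  0.261]
 [-0.254 -0.061 -0.965]] 282.064005367744 [-1.85851852e+02  7.24792277e-02 -6.85131893e+01]
```

View pics/crop1.png

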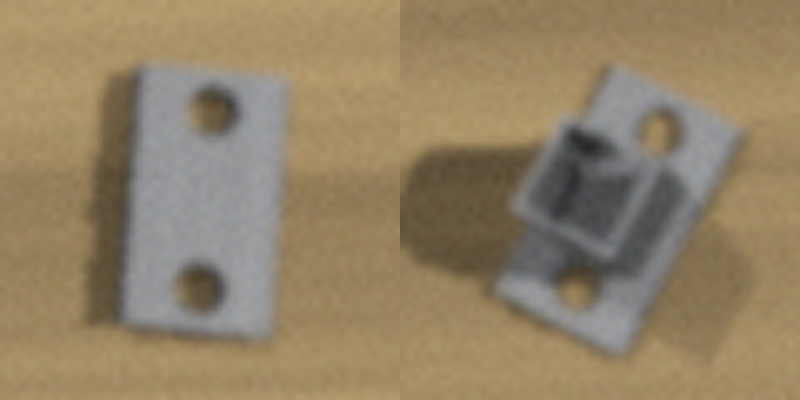

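Spacer is near (531,-280) with its long axis at about -7.5°, base near (615,-50) at 6.5°, post near (632,204) at about -27°. I'll move above the spacer now.

Emit:
step_arm(targets=[[[0,-0.0085,-0.03,0],[0,-0.017,-0.06,0],[0,-0.0255,-0.09,0],[0,-0.034,-0.12,0],[0,-0.0425,-0.15,0]]], jaw=0)

```text
time: 0.62
tool_pos: [260.4, -432.4, 197.9]
tcp_rot: [-1.666, 1.57, 1.713]
contact_force: [0.4, -0.7, 0.7]
grip_width: 91.7
```

Emit:
step_arm(targets=[[[0,-0.0085,-0.03,0],[0,-0.017,-0.06,0],[0,-0.0255,-0.09,0],[0,-0.034,-0.12,0],[0,-0.0425,-0.15,0]]])

```text
time: 1.03
tool_pos: [397.4, -354.7, 197.9]
tcp_rot: [-1.535, 1.569, 1.844]
contact_force: [-0.9, -0.8, -0.2]
grip_width: 91.3
```

Emit:
step_arm(targets=[[[0,-0.0085,-0.03,5],[0,-0.017,-0.06,10],[0,-0.0255,-0.09,15],[0,-0.034,-0.12,21],[0,-0.0425,-0.15,21]]])

```text
time: 1.45
tool_pos: [534.4, -277.1, 197.7]
tcp_rot: [-0.997, 1.569, 2.01]
contact_force: [0.9, -0.5, -0.3]
grip_width: 91.5
```

Emit:
step_arm(targets=[[[0,0,0,0],[0,0,0,0],[0,0,0,0],[0,0,0,0],[0,0,0,0]]])

```text
time: 1.87
tool_pos: [533.4, -277.9, 197.9]
tcp_rot: [-0.84, 1.569, 2.166]
contact_force: [-0.4, 0.2, 0.0]
grip_width: 92.1
```

```bash
cat >> h.py <<'E'
def go(P,ang):
    "tool shift (m) and turn (deg) to bring TCP to P (mm), jaw line perpendicular to long axis ang"
    o,M=tool(); d=M.T@(np.array(P,float)-o['tool_pos'])/1000
    y=M[:,1]; cur=np.degrees(np.arctan2(y[1],y[0])); e=(ang+90-cur+90)%180-90
    print('tcp',o['tool_pos'].round(1),'jawang',round((cur-90+90)%180-90,2),'shift',d.round(4),'turn',round(-e,2),'tilt',M[:2,0].round(4),'q',o['joint_positions'].round(2),'F',o['contact_force'].round(1),'t',round(o['time'],2),'w',round(o['grip_width'],1))
def plates(c,cen,z0,z1,rad=75):
    W=cloud(c); m=(np.hypot(W[...,0]-cen[0],W[...,1]-cen[1])<rad)&(W[...,2]>z0)&(W[...,2]<z1)&(c['depth']>0)
    n,l,s,ce=cv2.connectedComponentsWithStats(m.astype(np.uint8)); i=1+s[1:,4].argmax()
    return W[l==i],(l==i)
def holefit(c,mask,z):
    "holes enclosed in a plate mask, as plane points"
    out=[]; m=cv2.morphologyEx(mask.astype(np.uint8),cv2.MORPH_OPEN,np.ones((3,3)))
    cs,h=cv2.findContours(m,cv2.RETR_CCOMP,cv2.CHAIN_APPROX_NONE)
    for q,hh in zip(cs,h[0]):
        if hh[3]>=0 and cv2.contourArea(q)>8:
            p=ray(c,q[:,0],z)[:,:2].astype(np.float32); e=cv2.fitEllipse(p) if len(p)>5 else (p.mean(0),0,0); out.append((np.round(e[0],1),np.round(e[1],1)))
    return out
E
python3 - <<'E'
from h import *
go((531.5,-280,198),-7.6)
c=cam('wrist'); save('w1',c['color'])
P,m=plates(c,(531,-280),6,20); print(np.median(P[:,2]),rectz(P),*holefit(c,m,12))
E
```

```text
tcp [ 533.4 -277.9  197.9] jawang -7.78 shift [-0.0001  0.0023  0.0016] turn -0.18 tilt [-0.001   0.0014] q [-0.61  0.49  1.3   0.    1.36  1.1 ] F [-0.4  0.2  0. ] t 1.87 w 92.1
11.390384450216647 (array([ 529. , -282.6]), array([ 56.1, 100.1]), np.float32(-7.3)) (array([ 496.5, -278.3]), array([18.6, 19.5])) (array([ 563.2, -287. ]), array([19.4, 19.7]))
```

View pics/w1.png

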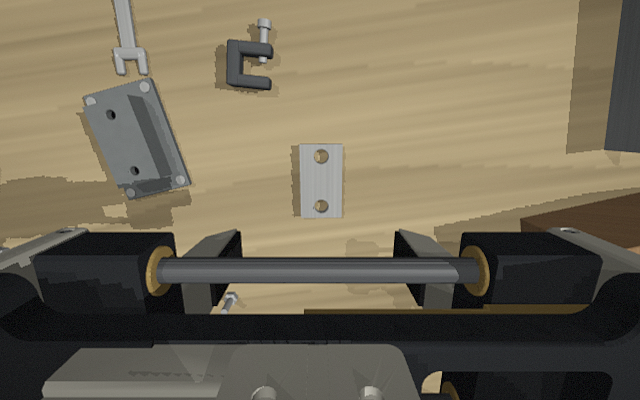

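The wrist view shows the spacer centred at about (321,180), the base at (135,138) and clamp_b clear of the fingers. Wrist puts the spacer at (529.5,-282.6), top at (531,-280), so I take the mean and descend.

Emit:
step_arm(targets=[[[0.03,0.0035,0.0025,-0.4],[0.065,0.0035,0.0025,-0.4],[0.1,0.0035,0.0025,-0.4],[0.135,0.0035,0.0025,-0.4],[0.15,0.0035,0.0025,-0.4]]])

```text
time: 2.33
tool_pos: [527.5, -279.9, 43.6]
tcp_rot: [-0.562, 1.563, 2.45]
contact_force: [-1.8, 0.6, 0.8]
grip_width: 91.6
```

Emit:
step_arm(targets=[[[0.01,0,0,0],[0.02,0,0,0],[0.03,0,0,0],[0.038,0,0,0],[0.043,0,0,0]]])

```text
time: 2.75
tool_pos: [527.4, -280.1, 0.4]
tcp_rot: [-0.566, 1.564, 2.446]
contact_force: [0.3, 0.6, 0.7]
grip_width: 91.8
```

Emit:
step_arm(targets=[[[0,0,0,0],[0,0,0,0],[0,0,0,0],[0,0,0,0],[0,0,0,0]]])

```text
time: 3.17
tool_pos: [527.8, -280.2, 1.0]
tcp_rot: [-0.586, 1.565, 2.425]
contact_force: [-0.4, 0.0, 0.1]
grip_width: 91.9
```

Run:
```python
from h import *
go((530.4,-281,4),-7.4)
```

```text
tcp [ 527.8 -280.2    1. ] jawang -7.47 shift [-0.003   0.0004 -0.0027] turn -0.07 tilt [-0.0046  0.004 ] q [-0.62  0.69  1.53  0.    0.93  1.08] F [-0.4  0.   0.1] t 3.17 w 91.9
```

Emit:
step_arm(targets=[[[-0.003,0,-0.0027,0],[-0.003,0,-0.0027,0],[-0.003,0,-0.0027,0],[-0.003,0,-0.0027,0],[-0.003,0,-0.0027,0]]])

```text
time: 3.58
tool_pos: [530.4, -280.5, 4.0]
tcp_rot: [-0.577, 1.564, 2.435]
contact_force: [0.4, -0.6, -0.1]
grip_width: 91.9
```

Emit:
step_arm(targets=[[[0,0,0,0],[0,0,0,0],[0,0,0,0],[0,0,0,0],[0,0,0,0]]], jaw=1)

```text
time: 4.0
tool_pos: [530.4, -280.5, 3.9]
tcp_rot: [-0.577, 1.564, 2.434]
contact_force: [0.1, -0.1, 0.3]
grip_width: 63.0
```

Emit:
step_arm(targets=[[[0,0,0,0],[0,0,0,0],[0,0,0,0],[0,0,0,0],[0,0,0,0]]])

```text
time: 4.42
tool_pos: [530.4, -280.5, 3.9]
tcp_rot: [-0.574, 1.564, 2.437]
contact_force: [0.1, 0.3, -0.6]
grip_width: 29.8
```

Emit:
step_arm(targets=[[[0,0,0,0],[0,0,0,0],[0,0,0,0],[0,0,0,0],[0,0,0,0]]])

```text
time: 4.83
tool_pos: [530.4, -280.5, 3.9]
tcp_rot: [-0.58, 1.564, 2.431]
contact_force: [0.9, 0.2, 0.2]
grip_width: 0.7
```

Run:
```python
from h import *
go((530.4,-281,4),-7.4)
c=cam('wrist'); save('w2',c['color'])
```

```text
tcp [ 530.4 -280.5    3.9] jawang -7.47 shift [-0.0001  0.0005 -0.0001] turn -0.07 tilt [-0.0048  0.0041] q [-0.61  0.69  1.53  0.    0.94  1.09] F [0.9 0.2 0.2] t 4.83 w 0.7
```

View pics/w2.png

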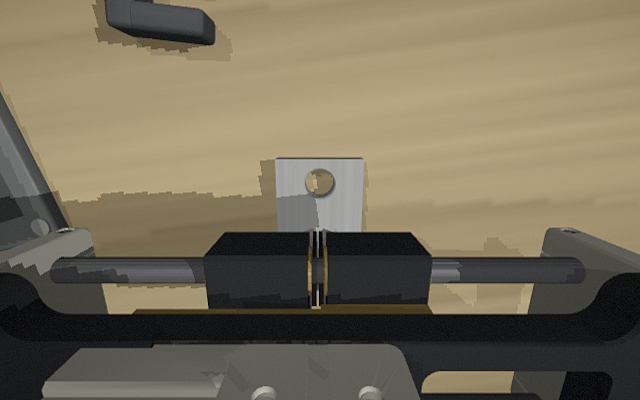

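The jaws shut to 0.7 mm with no force, so they closed above or beside the spacer. In the picture the plate is still under and ahead of the fingers (hole at 320,183). A side view should show where the tips really are.

Run:
```python
from h import *
c=cam('side'); W=cloud(c); u,v=proj(c,[530,-280,10])[0].round().astype(int); print(u,v)
save('s2',cv2.resize(c['color'][v-75:v+45,u-80:u+80],(640,480),interpolation=cv2.INTER_CUBIC))
k=cam('wrist'); Ww=cloud(k)
for uv in ((320,170),(300,220),(313,232),(323,232),(315,300),(340,200),(500,180)): print(uv,Ww[uv[1],uv[0]].round(1))
P,m=plates(k,(540,-281),6,20); print(rectz(P),holefit(k,m,12))
```

```text
385 175
(320, 170) [ 5.695e+02 -2.881e+02  3.000e-01]
(300, 220) [ 540.1 -270.9   12.3]
(313, 232) [ 540.9 -280.1   39. ]
(323, 232) [ 540.2 -285.8   39.2]
(315, 300) [ 523.6 -279.4   78.5]
(340, 200) [ 550.  -298.7   11.5]
(500, 180) [ 546.6 -409.1   -0.6]
(array([ 554.6, -285.6]), array([56.2, 48.7]), np.float32(82.6)) [(array([ 563.7, -286.8]), array([18.2, 18.8]))]
```

View pics/s2.png

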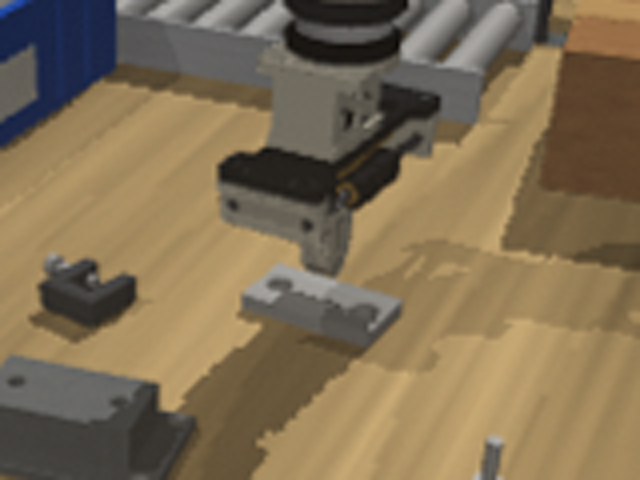

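Run:
```python
from h import *
c=cam('side'); W=cloud(c); o=bot.get_obs()
m=(np.hypot(W[...,0]-530,W[...,1]+281)<30)&(W[...,2]>15)&(W[...,2]<90)&(c['depth']>0)
P=W[m]; print(len(P),np.sort(P[:,2])[:15].round(1)); L=P[P[:,2]<45]; print(L.mean(0).round(1),L.min(0).round(1),L.max(0).round(1))
for z in (3,15,20,25,30): print(z,proj(c,[530,-280,z])[0].round(1))
```

```text
137 [15.  32.4 34.  34.9 35.  35.6 35.8 36.  37.5 37.7 38.4 38.4 38.6 39.2
 39.2]
[ 525.9 -275.7   38.3] [ 513.3 -286.7   15. ] [ 542.7 -264.2   44.9]
3 [384.5 177.2]
15 [384.8 173.5]
20 [384.9 172. ]
25 [385.1 170.4]
30 [385.2 168.9]
```

The side camera puts the real finger tips at z ≈ 31, while the reported TCP is at 3.9, so the stated tool point is about 27 mm beyond the tips. The wrist camera's heights are right, so the arm itself is fine. I'll open, re-check the tip height, then go lower watching the force.

Emit:
step_arm(targets=[[[0,0,0,0],[0,0,0,0],[0,0,0,0],[0,0,0,0],[0,0,0,0]]], jaw=0)

```text
time: 5.45
tool_pos: [530.4, -280.5, 3.9]
tcp_rot: [-0.581, 1.564, 2.43]
contact_force: [0.4, -0.1, -0.1]
grip_width: 29.5
```

Emit:
step_arm(targets=[[[0,0,0,0],[0,0,0,0],[0,0,0,0],[0,0,0,0],[0,0,0,0]]])

```text
time: 5.87
tool_pos: [530.4, -280.5, 3.9]
tcp_rot: [-0.577, 1.564, 2.434]
contact_force: [-0.5, 0.7, -0.1]
grip_width: 62.6
```

Emit:
step_arm(targets=[[[0,0,0,0],[0,0,0,0],[0,0,0,0],[0,0,0,0],[0,0,0,0]]])

```text
time: 6.28
tool_pos: [530.4, -280.5, 3.9]
tcp_rot: [-0.578, 1.564, 2.434]
contact_force: [0.4, -0.1, -0.7]
grip_width: 91.0
```

Run:
```python
from h import *
go((530.4,-281,-20),-7.4); o,M=tool()
for n in ('side','wrist'):
    c=cam(n); W=cloud(c); Q=(W-o['tool_pos'])@M
    m=(abs(Q[...,1])<70)&(abs(Q[...,1])>42)&(abs(Q[...,2])<22)&(W[...,2]>8)&(W[...,2]<75)&(c['depth']>0)
    for s in (-1,1):
        P=Q[m&(Q[...,1]*s>0)]
        if len(P): i=P[:,0].argsort()[::-1][:12]; print(n,s,len(P),P[i].round(1)[:6].tolist(), 'zrange of tip part',P[P[:,0]>-40][:,2].min().round(1),P[P[:,0]>-40][:,2].max().round(1))
```

```text
tcp [ 530.4 -280.5    3.9] jawang -7.47 shift [ 0.0239  0.0006 -0.0002] turn -0.07 tilt [-0.0048  0.0041] q [-0.61  0.69  1.53  0.    0.94  1.09] F [ 0.4 -0.1 -0.7] t 6.28 w 91.0
side -1 109 [[-29.1, -49.7, 0.6], [-29.5, -50.0, -8.6], [-30.5, -50.6, 4.0], [-32.8, -52.3, -1.4], [-33.1, -53.3, 8.3], [-33.3, -52.0, 10.7]] zrange of tip part -8.6 10.8
side 1 106 [[-27.3, 48.5, -9.2], [-28.3, 48.3, -5.9], [-28.7, 46.7, 4.5], [-30.0, 49.4, -9.9], [-30.4, 46.8, 10.6], [-31.5, 43.2, 9.1]] zrange of tip part -9.9 11.2
wrist -1 1280 [[-27.5, -47.4, -8.5], [-27.7, -47.8, -9.9], [-28.0, -45.0, -6.2], [-28.1, -45.0, -5.6], [-28.3, -45.0, 3.4], [-28.3, -48.2, -10.1]] zrange of tip part -10.4 7.7
wrist 1 1282 [[-27.0, 49.0, -8.3], [-27.3, 50.0, -9.7], [-27.5, 46.7, 3.8], [-27.6, 49.3, -9.8], [-27.9, 46.5, 2.3], [-28.1, 46.5, -5.5]] zrange of tip part -10.5 7.6
```

Both cameras agree: tips lie 27 mm behind the reported TCP, centred sideways. I'll descend 27 mm, which puts the real tips at z ≈ 4.

Emit:
step_arm(targets=[[[0.007,0.0005,0,0],[0.014,0.0005,0,0],[0.02,0.0005,0,0],[0.025,0.0005,0,0],[0.027,0.0005,0,0]]])

```text
time: 6.8
tool_pos: [529.5, -280.4, -24.5]
tcp_rot: [-0.556, 1.562, 2.455]
contact_force: [-0.7, 0.4, 0.0]
grip_width: 92.0
```

Emit:
step_arm(targets=[[[0,0,0,0],[0,0,0,0],[0,0,0,0],[0,0,0,0],[0,0,0,0]]], jaw=1)

```text
time: 7.22
tool_pos: [529.7, -280.6, -24.2]
tcp_rot: [-0.563, 1.563, 2.448]
contact_force: [0.4, 0.1, 0.6]
grip_width: 63.7
```

Emit:
step_arm(targets=[[[0,0,0,0],[0,0,0,0],[0,0,0,0],[0,0,0,0],[0,0,0,0]]])

```text
time: 7.63
tool_pos: [529.8, -280.8, -23.9]
tcp_rot: [-0.555, 1.564, 2.457]
contact_force: [-0.2, -0.6, 2.3]
grip_width: 55.4
```

Run:
```python
from h import *
go((530.4,-281,-23),-7.4)
c=cam('wrist')
P,m=plates(c,(555,-281),6,20); print(np.median(P[:,2]),rectz(P),holefit(c,m,12))
```

```text
tcp [ 529.8 -280.8  -23.9] jawang -7.47 shift [-0.0009  0.0001 -0.0006] turn -0.07 tilt [-0.0056  0.0046] q [-0.62  0.73  1.54  0.    0.88  1.09] F [-0.2 -0.6  2.3] t 7.63 w 55.4
11.47391304139611 (array([ 551.9, -284.6]), array([88.5, 54.7]), np.float32(82.8)) [(array([ 553.1, -310.1]), array([1.7, 2.8])), (array([ 563.8, -286.1]), array([18.1, 18.8]))]
```

Gripped: the opening reads 55.4 and the spacer's hole is where expected. I lift, then move to a point just short of the base so the wrist camera sees it ahead of the held plate.

Emit:
step_arm(targets=[[[-0.01,0,0,0],[-0.035,0,0,0],[-0.065,0,0,0],[-0.095,0,0,0],[-0.12,0,0,0]]])

```text
time: 8.1
tool_pos: [530.3, -281.0, 97.9]
tcp_rot: [-0.58, 1.563, 2.431]
contact_force: [0.2, -0.4, -4.0]
grip_width: 55.3
```

Emit:
step_arm(targets=[[[-0.01,-0.015,0.003,0],[-0.01,-0.04,0.008,0],[-0.01,-0.065,0.013,0],[-0.01,-0.09,0.018,0],[-0.01,-0.11,0.022,0]]])

```text
time: 8.52
tool_pos: [521.8, -166.9, 108.5]
tcp_rot: [-0.575, 1.561, 2.437]
contact_force: [0.1, 0.3, -4.3]
grip_width: 55.3
```

Emit:
step_arm(targets=[[[0,-0.025,0.005,-3],[0,-0.05,0.01,-6],[0,-0.075,0.015,-9],[0,-0.095,0.019,-12],[0,-0.105,0.021,-14]]])

```text
time: 8.93
tool_pos: [513.4, -57.4, 109.2]
tcp_rot: [-0.804, 1.559, 2.456]
contact_force: [-0.6, 0.6, -5.3]
grip_width: 55.7
```

Emit:
step_arm(targets=[[[0,0,0,0],[0,0,0,0],[0,0,0,0],[0,0,0,0],[0,0,0,0]]])

```text
time: 9.35
tool_pos: [513.5, -58.4, 109.1]
tcp_rot: [-0.792, 1.559, 2.467]
contact_force: [0.0, 0.3, -5.2]
grip_width: 55.6
```

Run:
```python
from h import *
go((615,-50,120),6.5)
o,M=tool()
c=cam('wrist'); save('w3',c['color'])
P,m=plates(c,(615,-50),34,48,70); print('base',len(P),np.median(P[:,2]),rectz(P),holefit(c,m,40))
print(*holes(c,(615,-50),40,42,45,6,400),sep='\n')
t=o['tool_pos']; W=cloud(c); Q=(W-t)@M
mm=(c['depth']>0)&(abs(Q[...,1])<45)&(Q[...,2]<-10)&(Q[...,2]>-70)&(Q[...,0]>-50)&(Q[...,0]<-10)
S=W[mm]; print('spacer',len(S),np.median(S[:,2]),rectz(S),holefit(c,mm,np.median(S[:,2])))
```

```text
tcp [513.5 -58.4 109.1] jawang 6.69 shift [-0.0118  0.0034 -0.1017] turn 0.19 tilt [-0.0093  0.0074] q [-0.26  0.42  1.67  0.01  1.06  1.19] F [ 0.   0.3 -5.2] t 9.35 w 55.6
base 8202 39.35630989794119 (array([613.2, -53.3]), array([99.9, 56.3]), np.float32(6.6)) [(array([579.5, -57. ]), array([11.3, 11.6])), (array([646. , -49.6]), array([10.4, 11.4]))]
(np.int32(114), array([325.9,  43.2]), array([12, 14], dtype=int32), array([645.8, -49.7,  40. ]))
(np.int32(101), array([324.8, 128.8]), array([11, 11], dtype=int32), array([579.2, -57.1,  40. ]))
spacer 6737 144.39895096668116 (array([543.4, -55.7]), array([39.3, 87.3]), np.float32(-83.3)) [(array([548.5, -55. ]), array([16.2, 18.1]))]
```

View pics/w3.png

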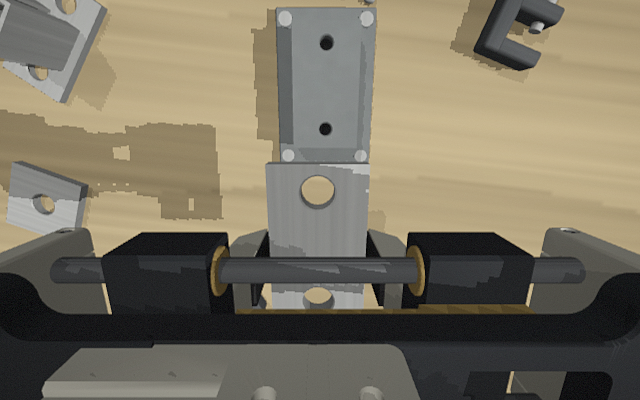

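Wrist view shows the held spacer (hole at 318,190) and both threaded holes at (326,43) and (325,129). Wrist and top differ by about 3 mm sideways, so I lower here and compare spacer and base hole at nearly the same height.

Emit:
step_arm(targets=[[[0.015,0,0,0],[0.035,0,0,0],[0.055,0,0,0],[0.07,0,0,0],[0.077,0,0,0]]])

```text
time: 9.82
tool_pos: [511.5, -58.0, 30.1]
tcp_rot: [-0.7, 1.556, 2.558]
contact_force: [0.2, 0.2, -4.5]
grip_width: 55.8
```

Emit:
step_arm(targets=[[[0,0,0,0],[0,0,0,0],[0,0,0,0],[0,0,0,0],[0,0,0,0]]])

```text
time: 10.23
tool_pos: [512.2, -58.2, 31.0]
tcp_rot: [-0.743, 1.558, 2.514]
contact_force: [-0.8, -0.2, -3.5]
grip_width: 55.6
```

Run:
```python
from h import *
o,M=tool(); a=np.radians(6.65); e=np.array([np.cos(a),np.sin(a)])
c=cam('wrist')
P,m=plates(c,(613,-52),34,46,70); print('base',len(P),np.median(P[:,2]),rectz(P),holefit(c,m,40))
print(*holes(c,(613,-52),40,45,45,6,900),sep='\n')
t=o['tool_pos']; W=cloud(c); Q=(W-t)@M
mm=(c['depth']>0)&(abs(Q[...,1])<45)&(Q[...,2]<-10)&(Q[...,2]>-70)&(Q[...,0]>-42)&(Q[...,0]<-24)
S=W[mm]; z=np.median(S[:,2]); h=holefit(c,mm,z); print('spacer',z,rectz(S),h)
A=np.c_[S[:,:2],np.ones(len(S))]; print('slope',np.linalg.lstsq(A,S[:,2],rcond=None)[0][:2])
hc=max(h,key=lambda q:q[1][0])[0]; print('spacer centre',hc-34*e,'rel TCP',hc-34*e-t[:2]); go((613.7,-52.2,31),6.6)
```

```text
base 14594 39.404326838087755 (array([605.7, -54.1]), array([85. , 56.2]), np.float32(6.5)) [(array([579.4, -57. ]), array([10.9, 11.8]))]
(np.int32(163), array([329.1,   4.5]), array([17, 12], dtype=int32), array([644.1, -49.7,  40. ]))
(np.int32(216), array([327.4, 128.7]), array([16, 17], dtype=int32), array([579.3, -56.9,  40. ]))
spacer 66.26142317060224 (array([542.2, -56.1]), array([39.4, 85.8]), np.float32(-83.4)) [(array([547.2, -54.7]), array([16.4, 18. ]))]
slope [-3.81191958e-02 -6.47731830e-05]
spacer centre [513.42874908 -58.63733559] rel TCP [ 1.2408135  -0.47501946]
tcp [512.  -58.1  30.9] jawang 6.64 shift [-0.0012  0.0059 -0.1017] turn 0.04 tilt [-0.011   0.0079] q [-0.27  0.53  1.75  0.01  0.87  1.19] F [-0.4  0.6 -4.9] t 10.28 w 55.4
```

Same-height comparison: the spacer centre must move (100, 5.7) mm, which agrees with the other estimate. Moving over the pad.

Emit:
step_arm(targets=[[[-0.001,0.001,-0.02,0],[-0.001,0.003,-0.045,0],[-0.001,0.004,-0.07,0],[-0.001,0.005,-0.09,0],[-0.001,0.0059,-0.1,0]]])

```text
time: 10.7
tool_pos: [614.8, -52.3, 31.4]
tcp_rot: [-0.868, 1.56, 2.39]
contact_force: [-0.1, 0.1, -3.7]
grip_width: 55.6
```

Emit:
step_arm(targets=[[[0,0,0,0],[0,0,0,0],[0,0,0,0],[0,0,0,0],[0,0,0,0]]])

```text
time: 11.12
tool_pos: [614.0, -52.3, 31.5]
tcp_rot: [-0.834, 1.559, 2.424]
contact_force: [0.4, 0.2, -3.9]
grip_width: 55.5
```

Run:
```python
from h import *
go((612,-52.4,19.5),6.6)
```

```text
tcp [614.  -52.3  31.5] jawang 6.66 shift [ 0.012  -0.      0.0019] turn 0.06 tilt [-0.0086  0.0075] q [-0.21  0.68  1.45  0.01  1.02  1.24] F [ 0.4  0.2 -3.9] t 11.12 w 55.5
```

Emit:
step_arm(targets=[[[0.003,0,0.002,0],[0.006,0,0.002,0],[0.009,0,0.002,0],[0.012,0,0.002,0],[0.012,0,0.002,0]]])

```text
time: 11.53
tool_pos: [611.4, -52.3, 18.6]
tcp_rot: [-0.78, 1.558, 2.478]
contact_force: [0.0, -0.3, -3.7]
grip_width: 55.3
```

Run:
```python
from h import *
go((612,-52.4,17),6.6)
o,M=tool(); c=cam('wrist'); W=cloud(c); Q=(W-o['tool_pos'])@M
mm=(c['depth']>0)&(abs(Q[...,1])<45)&(Q[...,2]<-10)&(Q[...,2]>-70)&(Q[...,0]>-42)&(Q[...,0]<-24)
S=W[mm]; print('spacer',np.median(S[:,2]),rectz(S),holefit(c,mm,53))
c=cam('side'); u,v=proj(c,[612,-52,45])[0].round().astype(int)
save('s4',cv2.resize(c['color'][v-60:v+60,u-80:u+80],(640,480),interpolation=cv2.INTER_CUBIC))
```

```text
tcp [611.4 -52.3  18.6] jawang 6.65 shift [ 0.0016  0.0002 -0.0006] turn 0.05 tilt [-0.0101  0.0079] q [-0.21  0.69  1.47  0.01  1.    1.24] F [ 0.  -0.3 -3.7] t 11.53 w 55.3
spacer 53.84221405624562 (array([641.1, -48.4]), array([39.4, 84.9]), np.float32(-83.4)) [(array([646.1, -49. ]), array([16.9, 17.9]))]
```

View pics/s4.png

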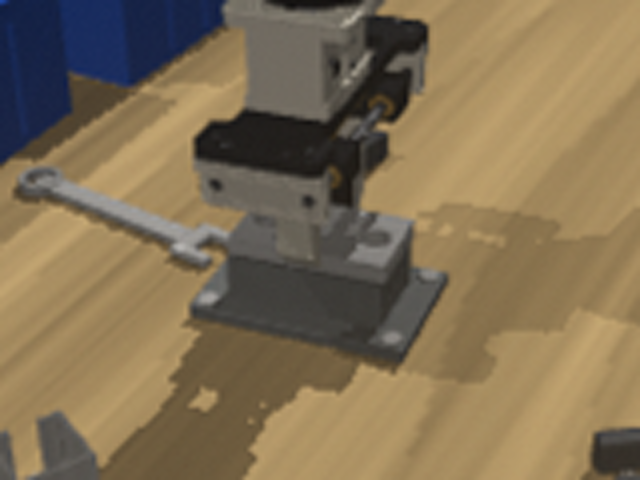

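The side crop shows the spacer squarely over the pad, just above it. By wrist camera its far hole is at (646.1,-49.0) against (646,-49.6) for the base. Lowering to contact.

Emit:
step_arm(targets=[[[0.0005,0,-0.0005,0],[0.001,0,-0.0005,0],[0.0015,0,-0.0005,0],[0.002,0,-0.0005,0],[0.002,0,-0.0005,0]]])

```text
time: 12.05
tool_pos: [612.2, -52.3, 17.1]
tcp_rot: [-0.809, 1.559, 2.449]
contact_force: [-0.2, -0.3, -4.4]
grip_width: 55.5
```

Emit:
step_arm(targets=[[[0.0005,0,0,0],[0.001,0,0,0],[0.001,0,0,0],[0.001,0,0,0],[0.001,0,0,0]]])

```text
time: 12.47
tool_pos: [612.3, -52.3, 16.2]
tcp_rot: [-0.817, 1.559, 2.441]
contact_force: [-0.4, -0.2, -3.8]
grip_width: 55.6
```

Emit:
step_arm(targets=[[[0.0005,0,0,0],[0.001,0,0,0],[0.001,0,0,0],[0.001,0,0,0],[0.001,0,0,0]]])

```text
time: 12.88
tool_pos: [612.3, -52.3, 16.1]
tcp_rot: [-0.827, 1.559, 2.431]
contact_force: [-3.0, 0.1, 6.2]
grip_width: 55.3
```

Emit:
step_arm(targets=[[[0.0005,0,0,0],[0.001,0,0,0],[0.001,0,0,0],[0.001,0,0,0],[0.001,0,0,0]]])

```text
time: 13.3
tool_pos: [612.4, -52.3, 16.1]
tcp_rot: [-0.84, 1.56, 2.418]
contact_force: [-5.2, 0.9, 8.7]
grip_width: 55.5
```

In contact, pressing about 10 N. Release and rise straight up.

Emit:
step_arm(targets=[[[0,0,0,0],[0,0,0,0],[0,0,0,0],[0,0,0,0],[0,0,0,0]]], jaw=0)

```text
time: 13.72
tool_pos: [612.5, -52.4, 15.8]
tcp_rot: [-0.844, 1.56, 2.414]
contact_force: [0.3, -0.3, -0.1]
grip_width: 84.2
```

Emit:
step_arm(targets=[[[0,0,0,0],[0,0,0,0],[0,0,0,0],[0,0,0,0],[0,0,0,0]]])

```text
time: 14.13
tool_pos: [612.5, -52.4, 15.8]
tcp_rot: [-0.84, 1.56, 2.418]
contact_force: [0.8, -0.4, 0.2]
grip_width: 91.9
```

Emit:
step_arm(targets=[[[-0.02,0,0,0],[-0.05,0,0,0],[-0.085,0,0,0],[-0.12,0,0,0],[-0.15,0,0,0]]])

```text
time: 14.55
tool_pos: [613.9, -53.5, 168.3]
tcp_rot: [-0.927, 1.561, 2.331]
contact_force: [0.6, -0.2, 0.5]
grip_width: 91.7
```

Emit:
step_arm(targets=[[[0,0,0.02,0],[0,0,0.05,0],[0,0,0.07,0],[0,0,0.08,0],[0,0,0.08,0]]])

```text
time: 14.97
tool_pos: [532.7, -62.9, 169.3]
tcp_rot: [-0.886, 1.561, 2.371]
contact_force: [-0.7, -0.3, -0.1]
grip_width: 91.9
```

Emit:
step_arm(targets=[[[0,0,0,0],[0,0,0,0],[0,0,0,0],[0,0,0,0],[0,0,0,0]]])

```text
time: 15.38
tool_pos: [533.1, -62.8, 169.0]
tcp_rot: [-0.873, 1.561, 2.385]
contact_force: [-0.1, 0.5, 0.2]
grip_width: 91.7
```

Run:
```python
from h import *
go((632,202,166),-27)
c=cam('wrist'); save('w5',c['color'])
P,m=plates(c,(613,-52),46,60,75); print('spacer',len(P),np.median(P[:,2]),rectz(P),holefit(c,m,52))
print(*holes(c,(613,-53),40,50,60,10,900),sep='\n')
g=c['color'].mean(2)
P,m=plates(c,(613,-52),4,16,105); print('foot',rectz(P))
```

```text
tcp [533.1 -62.8 169. ] jawang 6.65 shift [ 0.0041 -0.2515 -0.1289] turn 33.65 tilt [-0.0074  0.007 ] q [-0.26  0.39  1.53  0.01  1.23  1.19] F [-0.1  0.5  0.2] t 15.38 w 91.7
spacer 5024 51.36811233903586 (array([612.2, -53.1]), array([99.4, 56.1]), np.float32(6.7)) [(array([578.2, -57.2]), array([19.6, 20.2])), (array([645. , -49.3]), array([19. , 19.3]))]
(np.int32(97), array([318.2,  78.7]), array([11, 12], dtype=int32), array([646.9, -49.9,  40. ]))
(np.int32(78), array([317.8, 145.2]), array([10, 11], dtype=int32), array([579.8, -57.2,  40. ]))
foot (array([613.4, -53.5]), array([140.4,  90.3]), np.float32(6.4))
```

View pics/w5.png

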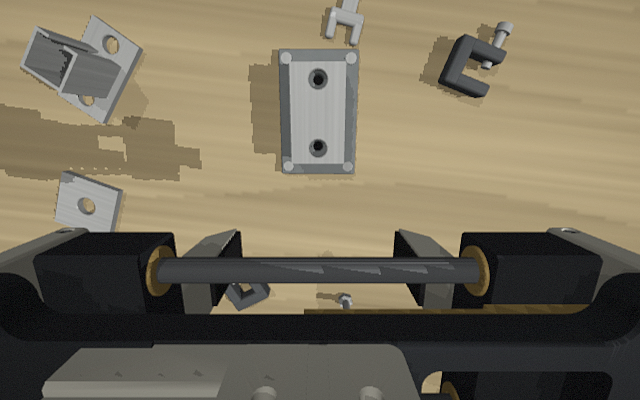

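The placed spacer lies square on the pad. The threaded holes show centred in its holes at (318,79) and (318,147), and the offset is about 1.3 mm. Now to the post base.

Emit:
step_arm(targets=[[[0,-0.025,-0.008,0],[0,-0.055,-0.017,0],[0,-0.085,-0.026,0],[0,-0.115,-0.035,0],[0,-0.14,-0.044,0]]])

```text
time: 15.85
tool_pos: [560.6, 83.4, 169.7]
tcp_rot: [-0.884, 1.56, 2.374]
contact_force: [0.9, -0.2, 0.5]
grip_width: 91.8
```

Emit:
step_arm(targets=[[[0,-0.03,-0.009,7],[0,-0.06,-0.018,14],[0,-0.09,-0.027,20.5],[0,-0.12,-0.036,27],[0,-0.14,-0.044,33.5]]])

```text
time: 16.27
tool_pos: [587.9, 230.6, 170.3]
tcp_rot: [-0.323, 1.56, 2.347]
contact_force: [0.3, 0.0, 0.5]
grip_width: 91.8
```

Emit:
step_arm(targets=[[[0,0,0,0],[0,0,0,0],[0,0,0,0],[0,0,0,0],[0,0,0,0]]])

```text
time: 16.68
tool_pos: [588.0, 229.4, 170.4]
tcp_rot: [-0.307, 1.56, 2.362]
contact_force: [0.2, 0.4, 0.3]
grip_width: 91.9
```

```bash
cat > post.py <<'E'
from h import *
c=cam('wrist')
P,m=plates(c,(632,203),2,16,80); print('plate',len(P),np.median(P[:,2]),rectz(P),holefit(c,m,8))
P,m=plates(c,(632,203),61,75,45); print('stub',len(P),np.median(P[:,2]),rectz(P))
E
python3 - <<'E'
import post; from h import *
go((632,203.5,80),-27); save('w6',post.c['color'])
E
```

```text
plate 2813 7.355508478156676 (array([630.8, 201.3]), array([ 55.9, 100.2]), np.float32(-29.1)) [(array([660.2, 184.7]), array([19.5, 20.6]))]
stub 467 67.2328623338017 (array([630.7, 201.4]), array([40.8, 40.9]), np.float32(-28.9))
tcp [588.1 229.5 170.5] jawang -27.1 shift [ 0.0899  0.0034 -0.0519] turn -0.1 tilt [-0.0077  0.0079] q [0.25 0.56 1.24 0.01 1.34 2.29] F [-0.2  0.1 -0.2] t 16.73 w 91.7
```

View pics/w6.png

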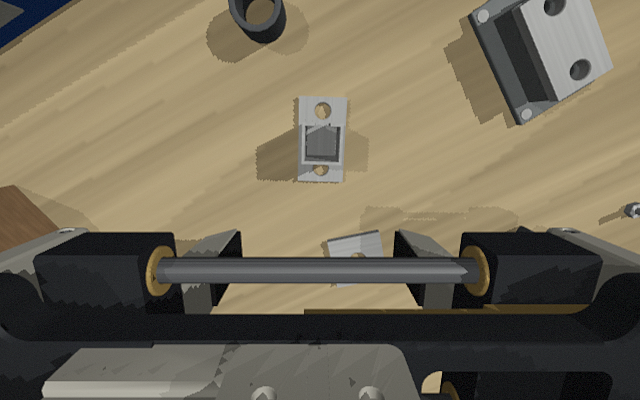

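The view shows the post base at (322,140) with its stub open upward, the coupling clear at (258,10), and the plate angle at -29°. Positioning above the stub, turning 1.9°, then descending.

Emit:
step_arm(targets=[[[0,0.001,-0.015,1.9],[0,0.003,-0.035,1.9],[0,0.0044,-0.05,1.9],[0,0.0044,-0.052,1.9],[0,0.0044,-0.052,1.9]]])

```text
time: 17.15
tool_pos: [632.7, 200.7, 169.7]
tcp_rot: [-0.27, 1.56, 2.364]
contact_force: [-0.9, -0.7, 0.6]
grip_width: 91.4
```

Emit:
step_arm(targets=[[[0.015,0,0,0],[0.035,0,0,0],[0.055,0,0,0],[0.07,0,0,0],[0.075,0,0,0]]])

```text
time: 17.57
tool_pos: [629.6, 201.5, 92.1]
tcp_rot: [-0.0, 1.556, 2.634]
contact_force: [0.2, 0.2, -1.2]
grip_width: 91.6
```

Emit:
step_arm(targets=[[[0,0,0,0],[0,0,0,0],[0,0,0,0],[0,0,0,0],[0,0,0,0]]])

```text
time: 17.98
tool_pos: [630.0, 201.7, 93.2]
tcp_rot: [-0.087, 1.557, 2.548]
contact_force: [-0.9, -0.0, -0.4]
grip_width: 92.2
```

Run:
```python
import post; from h import *
go((631.5,202.6,-2),-29)
```

```text
plate 3138 7.465869174562972 (array([630.5, 201.1]), array([ 56.9, 100.4]), np.float32(-29.0)) [(array([661.1, 184.7]), array([19. , 19.2]))]
stub 892 67.14369488133914 (array([630.8, 201.6]), array([41. , 41.9]), np.float32(-29.2))
tcp [630.  201.7  93. ] jawang -29.06 shift [ 0.095  -0.0015 -0.0022] turn -0.06 tilt [-0.0115  0.0076] q [0.19 0.69 1.24 0.01 1.23 2.26] F [ 0.2 -0.2  0.4] t 18.03 w 91.8
```

Emit:
step_arm(targets=[[[0.01,-0.0012,-0.002,0],[0.03,-0.0012,-0.002,0],[0.055,-0.0012,-0.002,0],[0.08,-0.0012,-0.002,0],[0.094,-0.0012,-0.002,0]]])

```text
time: 18.45
tool_pos: [629.6, 202.1, -4.5]
tcp_rot: [0.091, 1.554, 2.725]
contact_force: [0.2, -0.8, 0.6]
grip_width: 91.9
```

Emit:
step_arm(targets=[[[0,0,0,0],[0,0,0,0],[0,0,0,0],[0,0,0,0],[0,0,0,0]]])

```text
time: 18.87
tool_pos: [630.6, 202.2, -3.0]
tcp_rot: [-0.015, 1.556, 2.62]
contact_force: [-0.6, -0.1, 0.7]
grip_width: 91.8
```

Run:
```python
from h import *
go((631.3,202.3,-2),-29)
```

```text
tcp [630.6 202.2  -3. ] jawang -29.07 shift [-0.001  -0.0004 -0.0005] turn -0.07 tilt [-0.0128  0.0073] q [0.19 0.79 1.32 0.01 1.04 2.26] F [-0.6 -0.1  0.7] t 18.87 w 91.8
```

Well placed. Close on the stub.

Emit:
step_arm(targets=[[[0,0,-0.0005,0],[0,0,-0.0005,0],[0,0,-0.0005,0],[0,0,-0.0005,0],[0,0,-0.0005,0]]], jaw=1)

```text
time: 19.28
tool_pos: [631.1, 202.0, -2.9]
tcp_rot: [-0.015, 1.556, 2.62]
contact_force: [-0.2, 0.3, -0.9]
grip_width: 62.8
```

Emit:
step_arm(targets=[[[0,0,0,0],[0,0,0,0],[0,0,0,0],[0,0,0,0],[0,0,0,0]]])

```text
time: 19.7
tool_pos: [631.2, 202.2, -2.9]
tcp_rot: [-0.035, 1.556, 2.6]
contact_force: [0.7, 0.5, -0.4]
grip_width: 40.5
```

Emit:
step_arm(targets=[[[0,0,0,0],[0,0,0,0],[0,0,0,0],[0,0,0,0],[0,0,0,0]]])

```text
time: 20.12
tool_pos: [631.2, 202.1, -2.9]
tcp_rot: [-0.035, 1.556, 2.6]
contact_force: [-0.2, -0.7, -0.4]
grip_width: 40.9
```

Run:
```python
from h import *
go((631.3,202.3,-2),-29)
c=cam('wrist'); P,m=plates(c,(640,200),2,16,80); print('plate',len(P),np.median(P[:,2]),rectz(P),holefit(c,m,8))
```

```text
tcp [631.2 202.1  -2.9] jawang -29.07 shift [-0.0009 -0.0002  0.    ] turn -0.07 tilt [-0.0124  0.0075] q [0.19 0.79 1.32 0.01 1.04 2.26] F [-0.2 -0.7 -0.4] t 20.12 w 40.9
plate 5706 7.468023206569109 (array([645.1, 193. ]), array([56.1, 67. ]), np.float32(-28.9)) [(array([661.1, 184.2]), array([18.2, 18.8]))]
```

Gripped at 40.9 mm. Lift 110 mm and carry it over to the base with the turn.

Emit:
step_arm(targets=[[[-0.01,0,0,0],[-0.03,0,0,0],[-0.06,0,0,0],[-0.09,0,0,0],[-0.11,0,0,0]]])

```text
time: 20.58
tool_pos: [632.9, 201.3, 109.9]
tcp_rot: [-0.114, 1.558, 2.52]
contact_force: [1.5, 0.3, -4.5]
grip_width: 40.8
```

Emit:
step_arm(targets=[[[0,0.015,-0.007,-3],[0,0.04,-0.018,-7],[0,0.065,-0.03,-11],[0,0.092,-0.043,-15],[0,0.116,-0.054,-17.8]]])

```text
time: 21.0
tool_pos: [622.8, 72.1, 108.8]
tcp_rot: [-0.336, 1.556, 2.613]
contact_force: [1.3, -0.1, -4.4]
grip_width: 41.1
```

Run:
```python
from h import *
go((612.7,-52.2,107),6.6)
```

```text
tcp [622.8  72.1 108.8] jawang -11.06 shift [ 0.001   0.1239 -0.014 ] turn -17.66 tilt [-0.0125  0.0073] q [-0.01  0.61  1.34  0.01  1.21  1.75] F [ 1.3 -0.1 -4.4] t 21.0 w 41.1
```

Emit:
step_arm(targets=[[[0,0.025,-0.003,-4],[0,0.055,-0.006,-8],[0,0.085,-0.009,-12],[0,0.11,-0.012,-16],[0,0.124,-0.014,-17.6]]])

```text
time: 21.42
tool_pos: [611.7, -55.5, 107.9]
tcp_rot: [-0.546, 1.555, 2.711]
contact_force: [0.8, -0.3, -4.7]
grip_width: 40.7
```

Emit:
step_arm(targets=[[[0,0,0,0],[0,0,0,0],[0,0,0,0],[0,0,0,0],[0,0,0,0]]])

```text
time: 21.83
tool_pos: [611.6, -54.2, 107.9]
tcp_rot: [-0.555, 1.555, 2.703]
contact_force: [0.3, -0.1, -4.6]
grip_width: 41.1
```

```bash
cat > chk.py <<'E'
from h import *
o,M=tool(); go((612.7,-52.2,69),6.6)
c=cam('wrist'); W=cloud(c); Q=(W-o['tool_pos'])@M
mm=(c['depth']>0)&(abs(Q[...,1])<45)&(Q[...,2]<-22)&(Q[...,2]>-70)&(Q[...,0]>-22)&(Q[...,0]<16)
S=W[mm]; z=np.median(S[:,2]); A=np.c_[S[:,:2],np.ones(len(S))]
print('post plate top z',z,rectz(S),holefit(c,mm,z),'slope',np.linalg.lstsq(A,S[:,2],rcond=None)[0][:2].round(3))
E
python3 - <<'E'
from chk import *
E
```

```text
tcp [611.6 -54.2 107.9] jawang 6.69 shift [ 0.0389 -0.0015 -0.0018] turn 0.09 tilt [-0.0145  0.0068] q [-0.22  0.59  1.37  0.    1.19  1.24] F [ 0.3 -0.1 -4.6] t 21.83 w 41.1
post plate top z 118.26737681368803 (array([647.4, -50.4]), array([27.6, 56.1]), np.float32(-83.3)) [(array([646.1, -50.6]), array([17.6, 18.5]))] slope [-0.004  0.008]
```

Emit:
step_arm(targets=[[[0.008,-0.0012,-0.0024,0],[0.018,-0.0012,-0.0024,0],[0.028,-0.0012,-0.0024,0],[0.035,-0.0012,-0.0024,0],[0.038,-0.0012,-0.0024,0]]])

```text
time: 22.3
tool_pos: [612.1, -52.3, 67.5]
tcp_rot: [-0.508, 1.551, 2.75]
contact_force: [-0.2, -0.3, -5.7]
grip_width: 41.0
```

Emit:
step_arm(targets=[[[0,0,0,0],[0,0,0,0],[0,0,0,0],[0,0,0,0],[0,0,0,0]]])

```text
time: 22.72
tool_pos: [612.5, -52.4, 68.1]
tcp_rot: [-0.518, 1.552, 2.74]
contact_force: [0.4, 0.9, -5.4]
grip_width: 41.0
```

Run:
```python
from chk import *
go((613.3,-52.4,69),6.6)
a=cv2.resize(c['color'][130:260,230:410],(554,400),interpolation=cv2.INTER_CUBIC)
s=cam('side'); u,v=proj(s,[612,-52,60])[0].round().astype(int)
b=cv2.resize(s['color'][v-50:v+50,u-30:u+30],(240,400),interpolation=cv2.INTER_CUBIC)
save('f1',np.hstack([a,b]))
print(*holes(c,(647,-49),40,30,45,10,900),sep='\n')
```

```text
tcp [612.5 -52.4  68.1] jawang 6.69 shift [-0.0009 -0.0002 -0.0003] turn 0.09 tilt [-0.0169  0.0072] q [-0.21  0.64  1.41  0.    1.11  1.24] F [ 0.4  0.9 -5.4] t 22.72 w 41.0
post plate top z 78.30428048736218 (array([648.2, -48.6]), array([27.6, 56.2]), np.float32(-83.4)) [(array([647. , -48.9]), array([17.6, 18.4]))] slope [-0.11   0.002]
tcp [612.4 -52.4  68. ] jawang 6.7 shift [-0.001   0.0001 -0.0009] turn 0.1 tilt [-0.0171  0.0072] q [-0.21  0.64  1.41  0.    1.11  1.24] F [-0.4  1.  -4.3] t 22.77 w 41.0
(np.int32(61), array([318.6, 172.3]), array([12,  6], dtype=int32), array([646.2, -49.4,  40. ]))
```

View pics/f1.png

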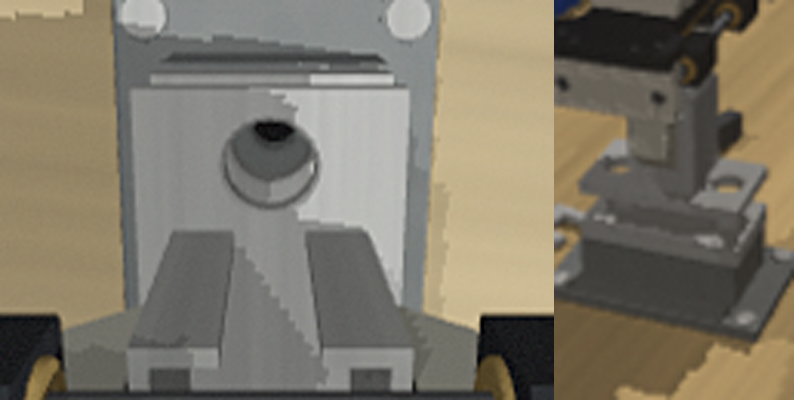

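The view shows the post hole ring with the spacer hole and dark threaded hole lined up through it, and a clear gap to the spacer in the side crop. Last, a level check with a tighter mask (the 0.11 slope probably includes spacer pixels), then hand in.

Emit:
step_arm(targets=[[[0,0,0,0],[0,0,0,0],[0,0,0,0],[0,0,0,0],[0,0,0,0]]])

```text
time: 23.23
tool_pos: [612.3, -52.3, 67.9]
tcp_rot: [-0.514, 1.552, 2.744]
contact_force: [-0.0, -0.7, -5.0]
grip_width: 41.0
```

Run:
```python
from chk import *
m2=mm&(W[...,2]>70)&(W[...,2]<88); S=W[m2]; z=np.median(S[:,2])
s=np.linalg.lstsq(np.c_[S[:,:2],np.ones(len(S))],S[:,2],rcond=None)[0][:2]; print('level',z,s.round(3),len(S),len(W[mm]),holefit(c,m2,z))
m3=(c['depth']>0)&(W[...,2]>46)&(W[...,2]<58)&(np.hypot(W[...,0]-613,W[...,1]+53)<70); print('spacer strip',m3.sum(),rectz(W[m3]))
print(abs(bot.get_obs()['dq']).max())
if abs(s).max()<.05: print(bot.close_job())
```

```text
tcp [612.3 -52.3  67.9] jawang 6.7 shift [-0.0011 -0.0001 -0.0004] turn 0.1 tilt [-0.0173  0.0073] q [-0.21  0.64  1.41  0.    1.11  1.24] F [-0.  -0.7 -5. ] t 23.23 w 41.0
post plate top z 78.1745230990375 (array([648. , -48.6]), array([27.7, 56.2]), np.float32(-83.3)) [(array([646.9, -48.7]), array([17.6, 18.3]))] slope [-0.087  0.004]
level 78.22480069966801 [-0.007  0.008] 3344 3553 [(array([646.8, -48.7]), array([17.6, 18.5]))]
spacer strip 556 (array([646.8, -49. ]), array([30. , 55.9]), np.float32(-83.1))
0.0008250754350701138
the job is handed in; nothing more can be done
None
```

I laid the spacer on the pad and let it go. The post base is now held by its stub about 18 mm above it, and I handed the job in at about 23 s. No verdict was reported.

**Last checks:**
- **Spacer:** It lies flat, with its holes about 1.3 mm from the threaded holes in the wrist-camera view.
- **Post base:** It is level within about 0.01 rad, and the arm was standing still. The visible end's hole is about 1.2 mm from its threaded hole. The gripper covered the other end, so I relied on the measured angle there.

**What went wrong or disagreed:**
- **First grasp:** It closed on air. The real finger tips are about 27 mm short of the stated TCP, which I measured with two cameras and corrected for.
- **Cameras:** The top and wrist cameras differed by about 3 mm sideways, so I worked from close wrist views.
- **Post position:** Along x, the camera and tool readings for the post base differed by about 2 mm. By either reading the holes are about 1.3 mm off at most, inside the 4 mm limit.
- **Tilt reading:** A coarse check gave about 0.1 rad of tilt, because it included spacer points. The tighter check gave the 0.01 rad above.

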